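# Clear the pastry keeper's lid and hold it half open

## Robot

A 7-joint arm with a two-finger parallel gripper is mounted at the origin on a cart in front of the work surface, level with it; the furniture and walls round the work are solid. World frame = base frame: x ahead of the robot, y to its left, z up, the work surface at z = 0. Lengths are in m, angles in rad, forces in N, time in s.
With the tool pointing down it reaches from about 0.425 to 0.925 m from the base axis. Payload 6.8 kg.
Tool frame: the origin (TCP) lies on the front face of the gripper's body, between the roots of the fingers; the fingertips stand 73 mm ahead of it and the grasp point (between the pads) lies 54 mm ahead of it (env.nose_length is the distance from the TCP to the fingertips, in m); z points along the fingers, y is the line along which they close (so a half turn about z gives the same grasp; the last joint's range is limited). The gripper opens to 85 mm and grips with 20 to 120 N. Pads are 22 mm wide; open, the fingers measure 114 mm over their backs; the gripper's body (76 mm by 85 mm) begins 54 mm behind the grasp point. The pads swing forward as they close: fully open they stand 13 mm farther back than shut.
Start: joints at [-1.316, 0.477, 0.022, 1.555, -0.011, 1.109, -0.083], TCP at [0.24, 0.631, 0.304] pointing down, gripper open.
Joint ranges: [-2.96, 2.96], [-0.34, 2.1], [-1.41, 1.46], [0.24, 2.44], [-1.37, 4.51], [0.17, 1.92], [-2.96, 2.96]. Speed limits (rad/s): [2.39, 2.39, 3.14, 3.14, 3.14, 3.14, 3.14].

## Interface

Orientations are given as a unit quaternion [w, x, y, z].
In Python, from cell import env, kin, camera, calibration, job gives the robot as it stands. The module is installed in compiled form; this text tells all that it offers. Calls block until the motion is done:
- env.reach(position, orientation): joint-space move of the TCP to a pose.
- env.movel(position, velocity=0.15, rot=None, stop_force=None): straight line of the TCP; rot=None keeps the orientation; velocity is the mean speed in m/s. With stop_force (N) it stops when the force on the tool has changed by that much, and returns True; else False.
- env.goto_joints(angles): joint-space move.
- env.grip(opening, f_grip=None): finger opening in m; f_grip is the grip in N (None keeps the last); returns when the fingers have stopped.
- env.dwell(seconds).
- kin.inverse_kinematics(position, orientation): joint angles nearest the present ones, or None.
- env.get_state(): the state.
- camera(name): name is "side" or "top"; returns (picture, depth): 384x512x3 uint8, blue, green, red; 384x512 float32, m along the optical axis (not along the pixel's ray), 0 where there is no reading.
- calibration(name): a dict with "fx", "fy", "cx", "cy" (pixels), "rvec" (rotation vector, rad) and "tvec" (3), from world to camera coordinates, as OpenCV has them. Camera axes: x right, y down, z forward; pixel columns grow to the right and rows downward; lengths in m; the calibration is good to about 2 mm. A picture is of the moment at which its call begins. calibration takes no time and is no camera call.
A pose or a line that the arm cannot do raises env.PlanningError and nothing moves.
- job.job_done(): hands the job in; it is judged then, once.
The state is a dict: "time": time; "qpos": joint angles; "joint_velocities": joint speeds; "joint_torque": joint torques, N m; "tcp_pos": TCP position; "orientation": TCP orientation; "force": force on the tool from outside, world axes, zero at the start; "torque": the same for the moment, N m; "opening": finger opening in m; "gripper_force": force on a finger pad.
Only numpy, scipy, OpenCV 4.12 (cv2) and the standard library are available. Lean on these libraries where they do the work, as an engineer would, in place of code of your own. Each camera call takes 0.05 s, during which the arm holds its last target. There are 200 camera calls.

## Task

A colleague is about to refill the wooden pastry keeper on the cafe counter: take the sugar shaker off its lid and stand it upright, wholly on the round cork coaster, with the lid still shut. Then raise the lid by its steel bar handle to 50 degrees from shut and finish while holding it there, still, with the fingers on the handle, for it falls shut if let go. Keep the shaker upright throughout and leave the other things on the counter where they are.

Things in the scene. Friction and masses are not known exactly. Their poses are not given: they have to be found in the camera images.
- pastry_keeper: wooden box, 160 (its x) x 220 (its y) x 100 mm high, fixed to the counter left of the receipt printer, buns inside; a wooden lid, 12 mm thick, lies on it (top at 112 mm). Origin: centre of the underside; +x points from its front, which faces the robot and has the bar handle, to the hinged side; z up
- hinge (a point): middle of the lid's hinge line, on the keeper: 80 mm along the keeper's +x and 100 mm up; the line runs along the keeper's y
- keeper_lid (a joint): angle of the lid in rad: 0 shut, grows as the front edge rises (0.873 = 50 degrees), stop at 1.3. No catch or spring: it falls shut by its weight (about 0.3 kg) at every angle below the stop
- lid_handle (a point): middle of the lid's bar handle: round steel bar 12 mm thick, 110 mm long along the keeper's y, bent back at its ends to the lid, free all round. Lid shut: 180 mm before the hinge line (20 mm out from the keeper's front), 40 mm above it (140 mm above the counter, 28 mm above the lid). It moves with the lid; pinched across from above, upright fingers turn on it as the lid rises
- sugar_shaker: glass sugar shaker, round, 44 mm across up to 74 mm, narrower (34 mm) above, 90 mm high, about 0.1 kg, stands on the keeper's lid. Origin: centre of its underside; z up
- coaster: round cork coaster, 110 mm across, 5 mm thick, fixed on the counter to the right of the receipt printer. Origin: centre of its underside. The black receipt printer (about 160x140 mm, 122 mm high) stands between it and the keeper, and a glass display case taller than the gripper stands along the back of both: carry things on the robot's side of it
- tea_tin: dark green square tea tin with a knobbed lid, 72x72x100 mm, at the right end; bystander
- espresso_cup_1: white espresso cup, 62x89x52 mm, close to the right side of the receipt printer; bystander
- espresso_cup_2: second white espresso cup, same size, beside the coaster (either side); bystander
- card_terminal: black card terminal with keys, 186x72x24 mm, at the left; bystander
- pen: black pen, 145 mm long, at the left front; bystander
- teaspoon: steel teaspoon, 137 mm long, at the right; bystander

How it is judged:
By the outcome, as a careful person would: the job done as asked, in the order asked, and still so for the second after the job is handed in, while the arm keeps its last pose, push and grip.
It also fails if it takes over 54 s, if anything falls off the work surface, if the arm or the gripper's body presses on something with over 40 N, if the wrist force passes 120 N, or if a joint passes its speed limit or range.

## Working session

There is one attempt and no reset: what is moved stays moved. The work goes in short steps, each a Python script; the robot and the scene stay as the last script left them, time stands still between calls to the robot, and variables do not carry over. Pictures are saved under pics/ and viewed, at most 10 in all, crops included, and the job is handed in when it is done.

```bash
mkdir -p pics; cat > h.py <<'E'
import numpy as np, cv2
from cell import env, kin, camera, calibration, job
from scipy.spatial.transform import Rotation as R
def cloud(name):
    im,d=camera(name); c=calibration(name)
    v,u=np.mgrid[:384,:512]
    P=np.stack([(u-c["cx"])/c["fx"]*d,(v-c["cy"])/c["fy"]*d,d],-1)
    M=cv2.Rodrigues(np.array(c["rvec"],float))[0]
    W=(P-np.array(c["tvec"]).ravel())@M
    W[d==0]=np.nan
    return im,W
E
python3 - <<'E'
from h import *
for n in("top","side"):
    im,W=cloud(n); np.save(f"pics/{n}.npy",W); cv2.imwrite(f"pics/{n}0.png",cv2.resize(im,(800,600),interpolation=cv2.INTER_CUBIC)); cv2.imwrite(f"pics/{n}raw.png",im)
s=env.get_state(); print(s["time"],s["tcp_pos"],s["orientation"],s["force"])
E
```

```text
0.1 [0.23945986 0.63065232 0.30301902] [-6.78684663e-05  1.80424726e-01  9.83588436e-01 -8.38327435e-04] [0.48273132 0.04965238 0.27115799]
```

View pics/top0.png

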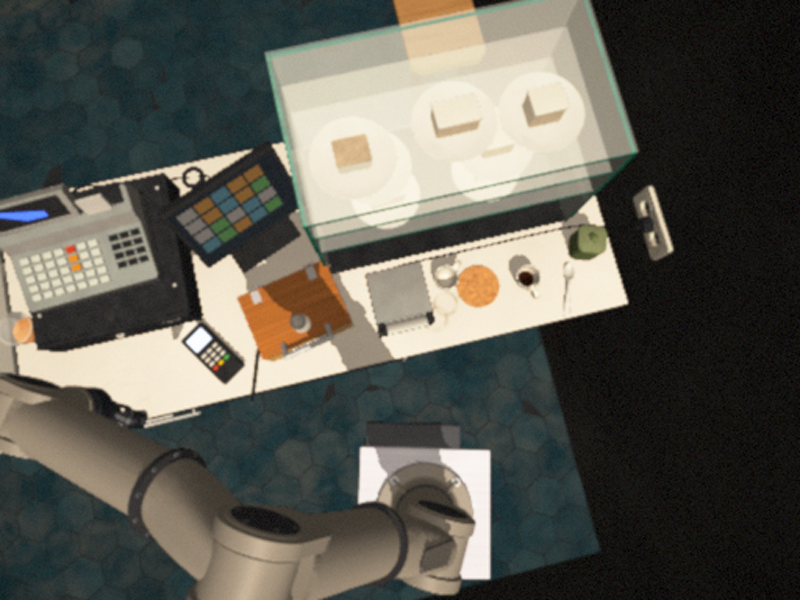

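View pics/side0.png

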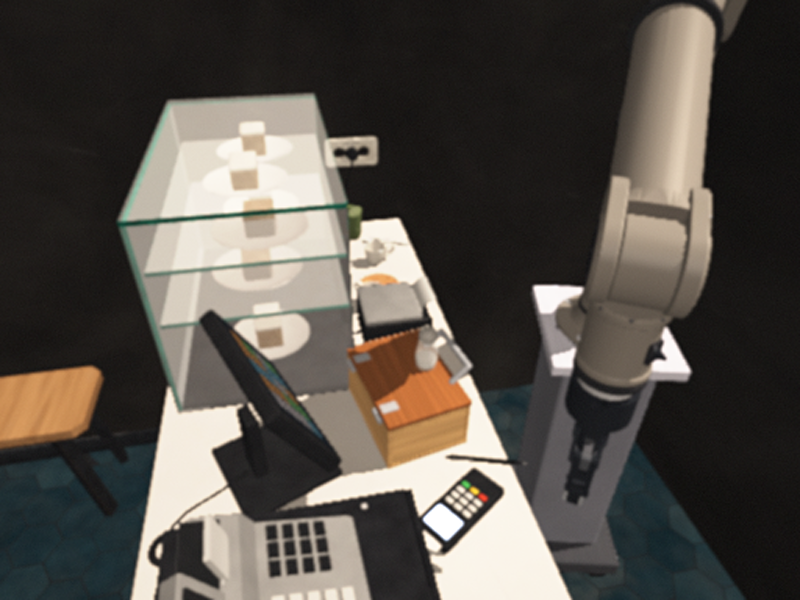

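The top view shows the keeper at about (295,312), the shaker on its front half at (300,322), the coaster at (478,286), cup 1 at (445,272), cup 2 at (525,275) and the printer at (400,295). The side view agrees with this. Next I'll measure from the depth.

```bash
python3 - <<'E'
from h import *
W=np.load("pics/top.npy"); im=cv2.imread("pics/topraw.png"); S=np.load("pics/side.npy"); si=cv2.imread("pics/sideraw.png")
def at(u,v): u,v=int(u*.64),int(v*.64); return W[v,u].round(3)
for n,p in dict(shaker=(300,322),coaster=(478,286),printer=(400,290),cup1=(445,272),cup2=(525,275),tab=(390,355)).items(): print(n,at(*p))
# lid plane
for A,nm in((W,"top"),(S,"side")):
    z=A[...,2]; x=A[...,0]; y=A[...,1]
    base=(x>.3)&(x<.8)&(y>.0)&(y<.6)
    m=(base&(abs(z-.112)<.006)).astype(np.uint8)
    n,l,st,c=cv2.connectedComponentsWithStats(m)
    i=1+np.argmax(st[1:,4]); P=A[l==i]
    r=cv2.minAreaRect(P[:,:2].astype(np.float32)); print(nm,"lid",r,cv2.boxPoints(r).round(3).tolist(),np.median(P[:,2]))
    r=[*r]; cx=np.array(r[0])
    near=base&(np.hypot(x-cx[0],y-cx[1])<.13)
    Q=A[near&(z>.15)&(z<.21)]; print("shaker pts",len(Q),Q.min(0),Q.max(0),Q.mean(0))
    T=A[near&(z>.19)&(z<.21)]; print("shaker top",len(T),T.min(0) if len(T) else 0,T.max(0) if len(T) else 0)
    H=A[base&(z>.125)&(z<.15)&(np.hypot(x-cx[0],y-cx[1])<.16)]; print("handle?",len(H)); print(cv2.minAreaRect(H[:,:2].astype(np.float32)),H[:,2].mean())
# coaster by colour
hsv=cv2.cvtColor(im,cv2.COLOR_BGR2HSV)
m=(hsv[...,1]>110)&(hsv[...,0]<22)&(hsv[...,2]>100)&(W[...,1]<0)&(W[...,2]<.03)&(W[...,0]>.3)&(W[...,0]<.8)
n,l,st,c=cv2.connectedComponentsWithStats(m.astype(np.uint8)); i=1+np.argmax(st[1:,4]); P=W[l==i]; print("coaster",len(P),cv2.minEnclosingCircle(P[:,:2].astype(np.float32)),P.mean(0))
cv2.imwrite("pics/crop.png",cv2.resize(im[150:245,145:400],(800,298),interpolation=cv2.INTER_CUBIC))
# heights map, tall stuff near route
for nm,(a,b,c2,d) in dict(printer=(.3,.8,-.13,.2),cup=(.3,.8,-.35,-.13)).items():
    z=W[...,2];q=W[(W[...,0]>a)&(W[...,0]<b)&(W[...,1]>c2)&(W[...,1]<d)&(z>.02)&(z<.2)]
    print(nm,q.min(0),q.max(0))
E
```

```text
shaker [0.426 0.287 0.199]
coaster [ 0.554 -0.125  0.008]
printer [0.523 0.071 0.101]
cup1 [ 0.588 -0.041  0.008]
cup2 [ 0.584 -0.247  0.02 ]
tab [0.373 0.093 0.   ]
top lid ((0.4709167778491974, 0.32170024514198303), (0.1666601002216339, 0.22408397495746613), 25.80915069580078) [[0.34700000286102295, 0.38600000739097595], [0.4449999928474426, 0.1850000023841858], [0.5950000286102295, 0.25699999928474426], [0.4970000088214874, 0.45899999141693115]] 0.1115822548377227
shaker pts 129 [0.35326937 0.25003787 0.15012351] [0.57570039 0.32564531 0.20589518] [0.43855696 0.29032314 0.18460033]
shaker top 75 [0.41592018 0.25003787 0.1901481 ] [0.57539814 0.31283761 0.20589518]
handle? 165
((0.45845872163772583, 0.25494563579559326), (0.09987574070692062, 0.25401297211647034), 68.6747817993164) 0.1417183217515298
side lid ((0.5394009947776794, 0.3404533863067627), (0.3038656413555145, 0.25007882714271545), 26.075401306152344) [[0.3479999899864197, 0.38600000739097595], [0.4580000042915344, 0.16099999845027924], [0.7310000061988831, 0.29499998688697815], [0.6209999918937683, 0.5199999809265137]] 0.11254182195983958
shaker pts 673 [0.41603925 0.25322436 0.15002749] [0.65386013 0.31752984 0.20993971] [0.55421226 0.27970074 0.17995859]
shaker top 239 [0.41612732 0.25413667 0.19013852] [0.65283831 0.31244847 0.20993971]
handle? 413
((0.578339695930481, 0.322720468044281), (0.2673138678073883, 0.20423658192157745), 43.01541519165039) 0.13751074946408656
coaster 543 ((0.5569085478782654, -0.1279301643371582), 0.05401264503598213) [ 0.55637232 -0.12770718  0.00482666]
printer [ 0.415316   -0.07640494  0.02007022] [0.69943408 0.19994537 0.12781617]
cup [ 0.5252892  -0.34992046  0.02024498] [ 0.78636191 -0.21466568  0.18370735]
```

View pics/crop.png

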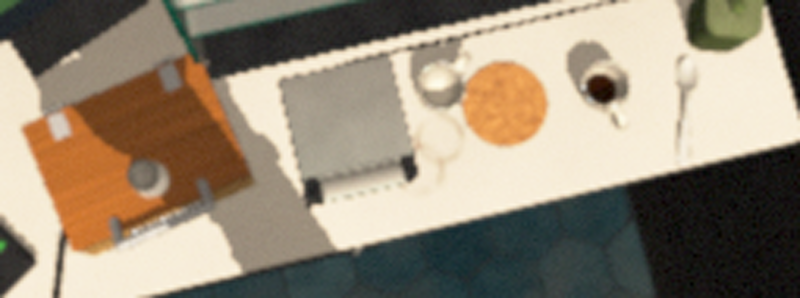

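```bash
cat >> h.py <<'E'
def down(phi):
    y=np.array([np.cos(phi),np.sin(phi),0]); z=np.array([0,0,-1.]); x=np.cross(y,z)
    q=R.from_matrix(np.stack([x,y,z],1)).as_quat(); return np.r_[q[3],q[:3]]
K=np.array([.471,.3217]); YAW=np.radians(25.8); U=np.array([np.cos(YAW),np.sin(YAW)]); V=np.array([-U[1],U[0]])
HINGE=np.r_[K+.08*U,.1]; COAST=np.array([.5567,-.128])
def bar(t): return HINGE+np.r_[U*(-.18*np.cos(t)+.04*np.sin(t)),.18*np.sin(t)+.04*np.cos(t)]
E
python3 - <<'E'
from h import *
W=np.load("pics/top.npy");S=np.load("pics/side.npy")
for A,n in((W,"top"),(S,"side")):
    x,y,z=A[...,0],A[...,1],A[...,2]
    near=np.hypot(x-.43,y-.287)<.04
    for a,b in((.12,.15),(.15,.185),(.19,.21)):
        P=A[near&(z>a)&(z<b)]; print(n,a,len(P),P[:,:2].min(0),P[:,:2].max(0),(P[:,:2].min(0)+P[:,:2].max(0))/2)
    d=(A[...,:2]-K)@U; e=(A[...,:2]-K)@V
    P=A[(z>.125)&(z<.155)&(d<-.088)&(d>-.13)&(abs(e)<.06)]
    print("bar",len(P),np.median((P[:,:2]-K)@U),((P[:,:2]-K)@V).min(),((P[:,:2]-K)@V).max(),np.median(P[:,2]))
    for a,b in((.025,.06),(.06,.3)):
      for y0 in(.35,.25,.15,.05,-.05,-.1,-.15,-.2,-.25,-.3):
        m=(z>a)&(z<b)&(abs(y-y0)<.015)&(x>.3)&(x<.9); 
        if m.sum(): print(a,y0,m.sum(),np.percentile(x[m],[0,10,50,100]).round(3),end=' | ')
      print()
for ph in(YAW,YAW+np.pi,YAW+np.pi/2,YAW-np.pi/2): print(ph,kin.inverse_kinematics(np.array([.426,.287,.224]),down(ph)))
E
```

```text
top 0.12 19 [0.41049722 0.27661025] [0.44992812 0.31341717] [0.43021267 0.29501371]
top 0.15 37 [0.41294899 0.27756879] [0.44825504 0.30617974] [0.43060202 0.29187426]
top 0.19 72 [0.41592018 0.28137323] [0.44677663 0.31283761] [0.4313484  0.29710542]
bar 127 -0.10152341237149722 -0.059493459351914676 0.05994619042723562 0.1438763296751349
0.025 0.35 4 [0.36  0.361 0.363 0.364] | 0.025 0.25 5 [0.581 0.587 0.601 0.617] | 0.025 -0.05 48 [0.538 0.543 0.592 0.608] | 0.025 -0.2 2 [0.572 0.573 0.577 0.583] | 0.025 -0.25 62 [0.525 0.534 0.55  0.606] | 
0.06 0.35 791 [0.358 0.395 0.538 0.804] | 0.06 0.25 507 [0.381 0.415 0.505 0.616] | 0.06 0.15 178 [0.471 0.506 0.561 0.641] | 0.06 0.05 428 [0.425 0.447 0.53  0.67 ] | 0.06 -0.05 82 [0.658 0.664 0.677 0.698] | 0.06 -0.1 86 [0.669 0.676 0.689 0.709] | 0.06 -0.15 77 [0.685 0.689 0.703 0.722] | 0.06 -0.2 84 [0.699 0.703 0.716 0.736] | 0.06 -0.25 83 [0.711 0.717 0.729 0.748] | 0.06 -0.3 84 [0.724 0.73  0.744 0.763] | 
side 0.12 104 [0.41351966 0.29575018] [0.45471262 0.31971552] [0.43411614 0.30773285]
side 0.15 135 [0.41425683 0.29500064] [0.452
[... 404 characters left out ...]
 0.584 0.596 0.608] | 0.025 -0.2 4 [0.57  0.571 0.576 0.579] | 0.025 -0.25 35 [0.53  0.537 0.551 0.608] | 
0.06 0.35 1377 [0.362 0.41  0.872 0.9  ] | 0.06 0.25 1040 [0.384 0.49  0.588 0.623] | 0.06 0.15 322 [0.458 0.485 0.525 0.57 ] | 0.06 0.05 245 [0.427 0.444 0.511 0.595] | 
0.45029494701453704 [-0.9529499   0.31752739  0.28751468  2.03107474 -0.1226645   0.80898178
 -0.14389786]
3.59188760060433 [-0.4352615   0.33285303 -0.3340898   1.99677018  0.14511931  0.8344041
  2.74179658]
2.0210912738094335 [-0.69701809  0.31229065 -0.02071102  2.01427487  0.0087426   0.81510892
  1.29836798]
-1.1205013797803596 [-1.17901756  0.34876843  0.57014387  2.04474103 -0.2559355   0.81633405
 -1.57987524]
```

```bash
cat >> h.py <<'E'
SH=np.array([.4316,.2975])
def st(*t): s=env.get_state(); print(*t,round(s["time"],2),s["tcp_pos"].round(4),s["force"].round(1),round(s["opening"],4),s["gripper_force"],s["qpos"].round(2))
E
python3 - <<'E'
from h import *
q=down(YAW+np.pi/2)
env.reach(np.r_[SH,.33],q); st("above")
print(env.movel(np.r_[SH,.216],velocity=.12,stop_force=6)); st("down")
env.grip(.0,30); st("grip")
im,_=camera("top"); im2,_=camera("side")
cv2.imwrite("pics/g1.png",np.hstack([cv2.resize(im[150:260,130:260],(390,330),interpolation=cv2.INTER_CUBIC),cv2.resize(im2[170:300,190:340],(390,330),interpolation=cv2.INTER_CUBIC)]))
E
```

```text
above 1.53 [0.4312 0.2986 0.33  ] [-0.4  0.7 -0.2] 0.0855 0.0 [-0.73  0.2   0.01  1.88 -0.    1.05  1.3 ]
False
down 2.63 [0.432  0.2978 0.2167] [0.3 0.3 0.7] 0.0853 0.0 [-0.73  0.34  0.01  2.   -0.    0.8   1.3 ]
grip 3.13 [0.4319 0.2975 0.2167] [-0.6 -0.8  4.9] 0.0398 29.853566414967645 [-0.73  0.34  0.01  2.   -0.    0.81  1.3 ]
```

View pics/g1.png

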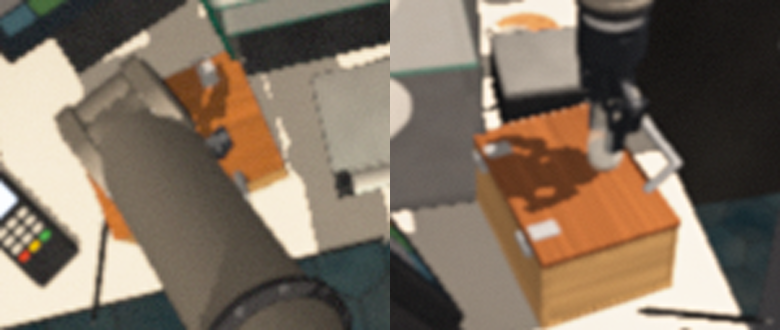

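```bash
python3 - <<'E'
from h import *
env.movel(np.r_[SH,.31],velocity=.08); st("lift")
q=down(np.radians(14.6))
for f in (q,):
    env.movel(np.r_[COAST,.31],velocity=.14,rot=f); st("over")
env.movel(np.r_[COAST,.15],velocity=.12); st("low")
im,_=camera("top"); im2,_=camera("side")
cv2.imwrite("pics/g2.png",np.hstack([cv2.resize(im[140:240,220:370],(400,300),interpolation=cv2.INTER_CUBIC),cv2.resize(im2[120:240,190:330],(400,300),interpolation=cv2.INTER_CUBIC)]))
E
```

```text
lift 4.56 [0.4314 0.2973 0.3094] [ 0.6  0.6 -0.5] 0.0394 29.857873449800536 [-0.73  0.22  0.01  1.91 -0.    1.01  1.3 ]
over 7.88 [ 0.5567 -0.1277  0.31  ] [ 0.6 -0.1 -1.4] 0.0391 29.857571405300405 [-0.3   0.32  0.52  1.83 -0.18  1.04  0.55]
low 9.36 [ 0.5572 -0.1281  0.1507] [-0.1 -0.3 -1.7] 0.0392 29.863648653554264 [-0.21  0.53  0.42  1.95 -0.32  0.72  0.67]
```

View pics/g2.png

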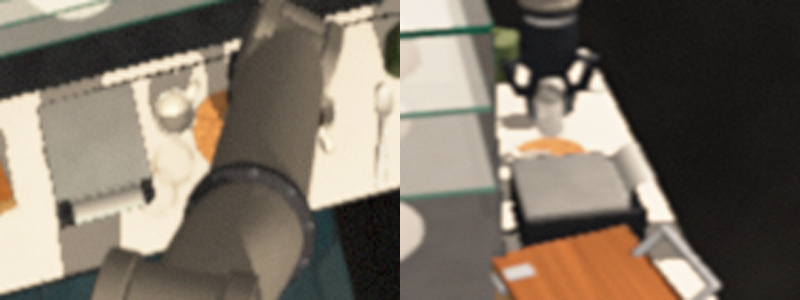

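The side crop shows the shaker upright in the fingers at about (548,110), over the coaster at (550,145). I'll lower it until it touches.

```bash
python3 - <<'E'
from h import *
print(env.movel(np.r_[COAST,.104],velocity=.03,stop_force=4)); st("contact")
p=env.get_state()["tcp_pos"]
env.grip(.065,30); st("open")
env.movel(np.r_[p[:2],.31],velocity=.15); st("up")
env.reach(np.r_[bar(0)[:2],.31],down(YAW)); st("overbar")
for n in("top","side"):
    im,W=cloud(n); np.save(f"pics/{n}2.npy",W); cv2.imwrite(f"pics/{n}2raw.png",im)
    x,y,z=W[...,0],W[...,1],W[...,2]; P=W[(np.hypot(x-COAST[0],y-COAST[1])<.06)&(z>.08)&(z<.12)]
    if len(P): print(n,len(P),P.min(0),P.max(0))
    cv2.imwrite(f"pics/c_{n}.png",im[130:270,130:370])
a=[cv2.resize(cv2.imread("pics/top2raw.png")[140:240,240:390],(400,300),interpolation=cv2.INTER_CUBIC),cv2.resize(cv2.imread("pics/side2raw.png")[120:280,190:350],(400,300),interpolation=cv2.INTER_CUBIC)]
cv2.imwrite("pics/g3.png",np.hstack(a))
E
```

```text
True
contact 10.67 [ 0.5567 -0.1281  0.1098] [-1.5  1.5  5.8] 0.0391 30.90382231370313 [-0.18  0.6   0.39  1.97 -0.36  0.64  0.7 ]
open 11.03 [ 0.5558 -0.1278  0.1089] [-0.2 -0.3  0. ] 0.0651 0.0 [-0.18  0.6   0.39  1.97 -0.36  0.64  0.7 ]
up 12.53 [ 0.5563 -0.1279  0.3091] [-0.5 -0.1  0.2] 0.065 0.0 [-0.3   0.33  0.52  1.83 -0.19  1.04  0.55]
overbar 14.15 [0.3818 0.2773 0.31  ] [0.3 0.  1. ] 0.0649 0.0 [-1.11  0.13  0.38  2.04 -0.06  0.98 -0.25]
top 59 [ 0.54029605 -0.13972559  0.08073742] [ 0.57062425 -0.1098184   0.09612399]
side 47 [ 0.54201234 -0.14209269  0.0801454 ] [ 0.57366672 -0.11034475  0.09695717]
```

View pics/g3.png

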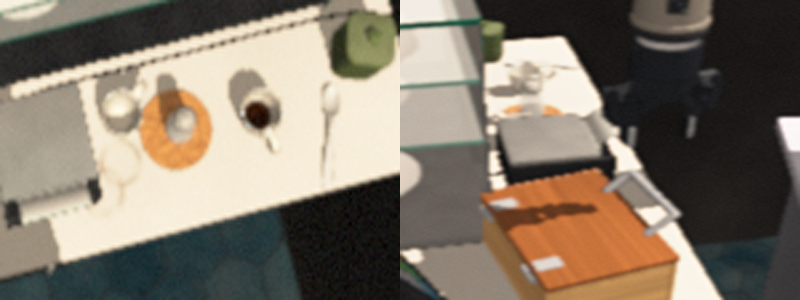

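The shaker stands centred on the coaster at about (180,123) in the top crop, its top at 0.095 m. The lid is shut and the cups have not moved. Now the bar.

```bash
python3 - <<'E'
from h import *
b=bar(0); print(b)
env.grip(.045,40)
print(env.movel(np.r_[b[:2],.195],velocity=.1,stop_force=8)); st("down")
env.grip(0,45); st("grip")
o=env.get_state()["tcp_pos"]-b
for k,t in enumerate(np.radians([5,10,16,22,28])):
    env.movel(bar(t)+o,velocity=.06)
    st(k)
    s=env.get_state()
    if np.linalg.norm(s["force"])>25: print("stop");break
im,_=camera("top"); im2,_=camera("side")
cv2.imwrite("pics/g4.png",np.hstack([cv2.resize(im[140:260,130:270],(400,330),interpolation=cv2.INTER_CUBIC),cv2.resize(im2[150:300,190:340],(400,330),interpolation=cv2.INTER_CUBIC)]))
E
```

```text
[0.38096812 0.27817689 0.14      ]
False
down 15.88 [0.3813 0.2784 0.1955] [-0.3  0.2 -0.2] 0.0451 0.0 [-1.06  0.3   0.35  2.15 -0.16  0.71 -0.15]
grip 16.29 [0.3796 0.2776 0.1952] [-5.9 -2.6  8.3] 0.0104 43.837557435035706 [-1.06  0.3   0.35  2.15 -0.16  0.72 -0.15]
0 16.71 [0.383  0.2792 0.2109] [-1.8 -1.  -2.1] 0.0102 43.85441064834595 [-1.07  0.28  0.36  2.13 -0.14  0.75 -0.17]
1 17.12 [0.3879 0.2816 0.2262] [-5.3 -0.4 -1.7] 0.0103 43.869765400886536 [-1.07  0.26  0.37  2.11 -0.13  0.79 -0.17]
2 17.6 [0.3952 0.2851 0.2437] [-6.1 -2.5  0.5] 0.0103 43.83142054080963 [-1.07  0.25  0.37  2.07 -0.12  0.84 -0.18]
3 18.07 [0.4039 0.2894 0.2602] [-9.5 -2.8  2.2] 0.0102 43.86650741100311 [-1.07  0.24  0.38  2.04 -0.12  0.88 -0.18]
4 18.55 [0.4141 0.2943 0.2757] [-11.3  -4.2   6.2] 0.0105 43.928030133247375 [-1.07  0.24  0.38  2.   -0.11  0.93 -0.17]
```

View pics/g4.png

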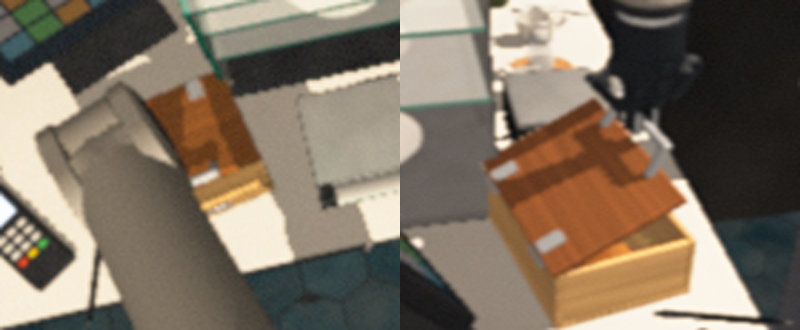

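The lid is rising with the fingers on the bar. I'll go on to 50 degrees, with a slight outward correction for the inward push, and then measure the angle.

```bash
cat >> h.py <<'E'
def lidangle():
    _,A=cloud("side"); D=A-HINGE; d=D[...,:2]@U; e=D[...,:2]@V; z=D[...,2]
    m=(d<-.01)&(d>-.15)&(abs(e)<.105)&(z>.02)&(z<.2)
    al=np.degrees(np.arctan2(z[m]-0,-d[m])); P=np.c_[d[m],e[m],z[m]]
    best=(0,)
    rng=np.random.default_rng(0)
    for _ in range(400):
        a=P[rng.choice(len(P),3,False)]; n=np.cross(a[1]-a[0],a[2]-a[0]); L=np.linalg.norm(n)
        if L<1e-6: continue
        n/=L; i=abs((P-a[0])@n)<.003
        if i.sum()>best[0]: best=(i.sum(),i)
    Q=P[best[1]]; n=np.linalg.svd(Q-Q.mean(0))[2][2]; n*=np.sign(n[2])
    print("lid",len(P),best[0],"angle",np.degrees(np.arctan2(n[0],n[2])),"n",n.round(3),"off",(Q.mean(0)@n).round(4))
E
python3 - <<'E'
from h import *
lidangle()
o=env.get_state()["tcp_pos"]-bar(np.radians(28))-np.r_[U*.002,0]
for t in np.radians([34,39,44,47,50]):
    env.movel(bar(t)+o,velocity=.05)
st(); lidangle(); env.dwell(.5); st(); lidangle()
E
```

```text
lid 3231 2571 angle 27.18530580467819 n [0.457 0.002 0.89 ] off 0.0118
20.83 [0.4616 0.3173 0.3207] [-8.5 -2.9 10.1] 0.0103 45.620888471603394 [-1.04  0.28  0.4   1.84 -0.13  1.05 -0.14]
lid 2700 2272 angle 48.6770391635213 n [0.751 0.002 0.66 ] off 0.0112
21.38 [0.4614 0.3173 0.3206] [-7.8 -3.8  9.2] 0.0104 45.5903434753418 [-1.04  0.28  0.4   1.84 -0.13  1.05 -0.14]
lid 2704 2266 angle 48.67763875274456 n [0.751 0.002 0.66 ] off 0.0111
```

```bash
python3 - <<'E'
from h import *
p=env.get_state()["tcp_pos"]
env.movel(p+bar(np.radians(50))-bar(np.radians(48.6)),velocity=.03)
env.dwell(.5); st(); lidangle(); lidangle()
im,_=camera("top"); im2,W=cloud("side")
cv2.imwrite("pics/g5.png",np.hstack([cv2.resize(im[140:260,130:390],(520,240),interpolation=cv2.INTER_CUBIC),cv2.resize(im2[130:290,190:340],(225,240),interpolation=cv2.INTER_CUBIC)]))
E
```

```text
22.25 [0.465  0.319  0.3231] [-4.9 -1.3  5.1] 0.0102 44.86899197101593 [-1.04  0.29  0.4   1.83 -0.13  1.06 -0.14]
lid 2637 2228 angle 50.146942727820566 n [0.768 0.004 0.641] off 0.011
lid 2641 2228 angle 50.09863400863201 n [0.767 0.002 0.641] off 0.0111
```

View pics/g5.png

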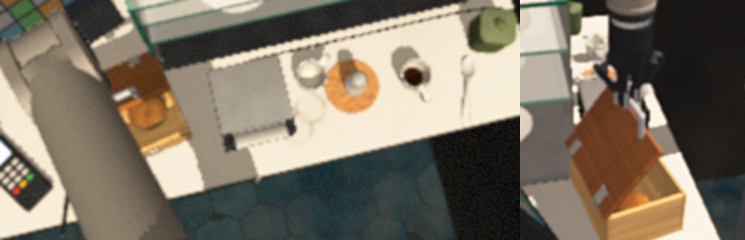

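The lid is held at 50.1 degrees. The shaker stands on the coaster at (355,82), and the other things have not moved.

```bash
python3 -c "
from h import *
print(job.job_done())"
```

```text
the job is handed in; nothing more can be done
None
```

The job is handed in: the sugar shaker stands upright near the middle of the coaster, moved while the lid was still shut; the lid is held still by its handle at about 50 degrees (measured 50.1), and the other things look unmoved in the last pictures.

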